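# Slide the top-heavy offcut crate home into its stall

### The job

The heavy plywood crate of wood offcuts has been left out in front of its stall on the bench. Push it home with the fingertips: in between the two cheeks, upright, square to the stall and flat against the back board. It is top-heavy, so touch and push only its lowest board, near the bench, so that it slides and never tips; do not grip, lift or carry it, and leave the glue bottle, the screw jar and the bench plane where they stand.

Things in the scene. Friction and masses are not known exactly. Their poses are not given: they have to be found in the camera images.
- crate: Heavy plywood crate packed with offcuts, loose, 1.5 to 2.1 kg (7 to 15 N to slide). 110 mm deep (own x), 150 wide (y), 185 high. Origin: centre of underside; z up; -x face towards the robot, +x face goes to the back board. This body is its lowest board, 0 to 60 mm up, faces at x +-55, y +-75 mm: push only here. A push along x higher than about 75 mm tips it.
- crate_top: The crate above its lowest board, fixed to it, not to be touched: slats 72 to 185 mm above the bench, flush with the lowest board's faces; a carrying batten on each end (sticks out 14 mm at y = +-75 mm, 150 to 170 mm up); offcuts standing up to 275 mm. Same origin and axes as the crate.
- stall: Timber stall screwed to the bench, no floor: back board 90 mm high, two cheeks 60 mm high, 15 thick. Origin: on the bench, where the crate's origin lies when fully home; x points in to the back board (face at x = +55 mm), z up. Cheeks' inner faces at y = +-93 mm from the board out to x = +10, then splayed to y = +-108 at the mouth, x = -20 mm.
- glue: Bystander: standing white glue bottle, 60 mm diameter, 175 mm high, beside the stall. Origin: centre of its underside.
- screw_jar: Bystander: standing glass jar with a steel lid, 68 mm diameter, 85 mm high, on the other side of the stall. Origin: centre of its underside.
- bench_plane: Bystander: steel bench plane, 160 by 50 mm, 100 mm high over its handle, lying on its sole to the right of the crate. Origin: centre of its sole; x along its length.
- stall_mouth (a point): Point on the bench midway between the cheeks' front ends, at x = -20 mm of the stall. The crate starts outside: its origin 120 to 150 mm short of home, up to 45 mm off the stall's centre line, turned up to 0.2 rad from it.

How it is judged:
By the outcome, as a careful person would: the job done as asked, in the order asked, and still so for the second after the job is handed in, with the robot touching nothing.
It also fails if it takes over 45 s, if anything falls off the work surface, if the arm or the gripper's body presses on something with over 40 N, if the wrist force passes 120 N, or if a joint passes its speed limit or range.

### The arm

A 7-joint arm with a two-finger parallel gripper is mounted at the origin on the work surface. World frame = base frame: x ahead of the robot, y to its left, z up, the work surface at z = 0. Lengths are in mm, angles in degrees, forces in N, time in s.
With the tool pointing down it reaches from about 400 to 900 mm from the base axis. Payload 5.5 kg.
Tool frame: the origin (TCP) lies midway between the tips of the shut fingers; the grasp point (between the pads) lies manip.grip_depth behind it (manip.grip_depth is the distance from the TCP to the grasp point, in mm); z points along the fingers, y is the line along which they close (so a half turn about z gives the same grasp; the last joint's range is limited). The gripper opens to 85 mm and grips with 20 to 120 N. Pads are 22 mm wide; open, the fingers measure 114 mm over their backs; the gripper's body (76 mm by 85 mm) begins 54 mm behind the grasp point. The pads swing forward as they close: fully open they stand 13 mm farther back than shut.
Start: joints at [87.044, 28.699, -24.465, 88.831, 12.651, 65.22, -12.049], TCP at [201.29, -618.047, 231.31] pointing down, gripper open.
Joint ranges: [-164.97, 164.97], [-17.58, 116.51], [-87.97, 89.64], [11.32, 138.91], [-80.73, 260.73], [10.89, 115.49], [-147.41, 147.41]. Speed limits (degrees/s): [147.25, 147.25, 180, 180, 180, 180, 180].

### API

Orientations are given as a 3x3 rotation matrix whose columns are the frame's x, y, z axes.
In Python, from workcell import manip gives the robot as it stands. Calls block until the motion is done:
- manip.move_ptp(position, orientation): joint-space move of the TCP to a pose.
- manip.servo_line(position, velocity=150, frame=None, force_limit=None): straight line of the TCP; frame=None keeps the orientation; velocity is the mean speed in mm/s. With force_limit (N) it stops when the force on the tool has changed by that much, and returns True; else False.
- manip.move_joints(angles): joint-space move.
- manip.grip(opening, squeeze=None): finger opening in mm; squeeze is the grip in N (None keeps the last); returns when the fingers have stopped.
- manip.hold(seconds).
- manip.ik(position, orientation): joint angles nearest the present ones, or None.
- manip.state(): the state.
- manip.get_image(name): name is "side" or "top" or "wrist"; returns the picture (384x512x3 uint8, red, green, blue); there is no depth.
- manip.camera_model(name): a dict with "intrinsics" (3x3 intrinsics, pixels), "distortion" ([k1, k2, p1, p2, k3] as OpenCV has them; the pictures are not rectified), "R" (3x3) and "t" (3): a world point X has camera coordinates R X + t. Camera axes: x right, y down, z forward; pixel columns grow to the right and rows downward; lengths in mm; the calibration is good to about 2 mm. A picture is of the moment at which its call begins: read the wrist's pose just before it. camera_model takes no time and is no camera call; for the wrist camera it gives the pose at the moment of the call.
A pose or a line that the arm cannot do raises manip.PlanningError and nothing moves.
- manip.job_done(): hands the job in; it is judged then, once.
The state is a dict: "clock": time; "q": joint angles; "joint_velocities": joint speeds; "joint_efforts": joint torques, N m; "tcp_pos": TCP position; "orientation": TCP orientation; "wrist_force": force on the tool from outside, world axes, zero at the start; "torque": the same for the moment, N m; "grip_width": finger opening in mm; "gripper_force": force on a finger pad.
Only numpy, scipy, OpenCV 4.12 (cv2) and the standard library are available. Lean on these libraries where they do the work, as an engineer would, in place of code of your own. Each camera call takes 0.05 s, during which the arm holds its last target. There are 200 camera calls.

## Working session

There is one attempt and no reset: what is moved stays moved. The work goes in short steps, each a Python script; the robot and the scene stay as the last script left them, time stands still between calls to the robot, and variables do not carry over. Pictures are saved under pics/ and viewed, at most 10 in all, crops included, and the job is handed in when it is done.

```bash
mkdir -p pics
python3 - <<'E'
from workcell import manip
import cv2
for n in("top","side"):
    cv2.imwrite(f"pics/{n}0.png",cv2.cvtColor(manip.get_image(n),cv2.COLOR_RGB2BGR))
    m=manip.camera_model(n); print(n,m)
print(manip.state()["clock"],manip.grip_depth)
E
```

```text
top {'intrinsics': array([[417.93296797,   0.        , 252.97890486],
       [  0.        , 417.93296797, 192.28796383],
       [  0.        ,   0.        ,   1.        ]]), 'distortion': array([-0.05255666,  0.        ,  0.        ,  0.        ,  0.        ]), 'R': array([[-0.02015633, -0.99971314, -0.01293676],
       [-0.98427083,  0.02211314, -0.17527673],
       [ 0.17551253,  0.00920034, -0.98443421]]), 't': array([-19.62211609, 630.68368409, 812.49757872])}
side {'intrinsics': array([[471.82723188,   0.        , 253.17776809],
       [  0.        , 471.82723188, 187.64425087],
       [  0.        ,   0.        ,   1.        ]]), 'distortion': array([-0.1369205,  0.       ,  0.       ,  0.       ,  0.       ]), 'R': array([[ 0.99305184,  0.11604811, -0.01951609],
       [ 0.07423051, -0.74642389, -0.66131778],
       [-0.09131195,  0.65527415, -0.74985193]]), 't': array([-623.59546284,  -50.53522414, 1372.47365623])}
0.1 18.700000000000003
```

View pics/top0.png

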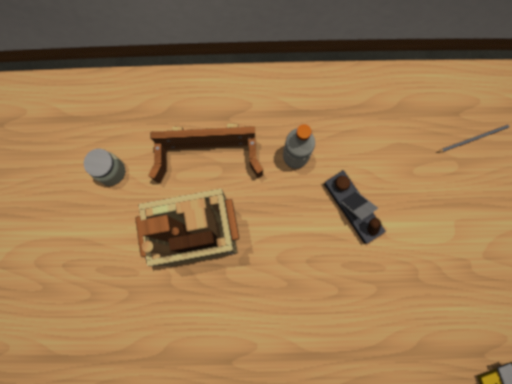

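View pics/side0.png

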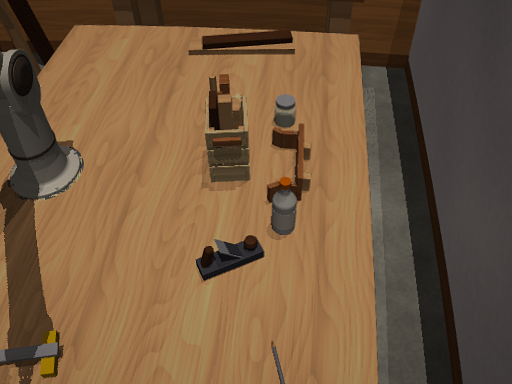

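The top view shows the stall (back board from about (152,134) to (255,130)), the crate at (187,230), the jar at (103,167), the glue at (298,147) and the plane at (354,207). I'll zoom in for corners.

Run:
```python
import cv2
a=cv2.imread("pics/top0.png")[115:275,75:275]; cv2.imwrite("pics/topz.png",cv2.resize(a,None,fx=3.75,fy=3.75,interpolation=cv2.INTER_CUBIC))
a=cv2.imread("pics/side0.png")[65:225,185:325]; cv2.imwrite("pics/sidez.png",cv2.resize(a,None,fx=3.75,fy=3.75,interpolation=cv2.INTER_CUBIC))
```

```text
(no output)
```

View pics/topz.png

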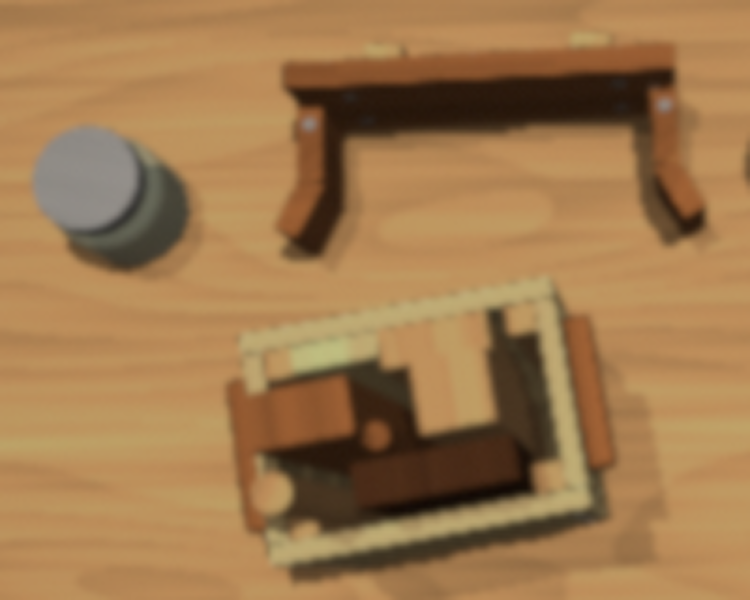

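View pics/sidez.png

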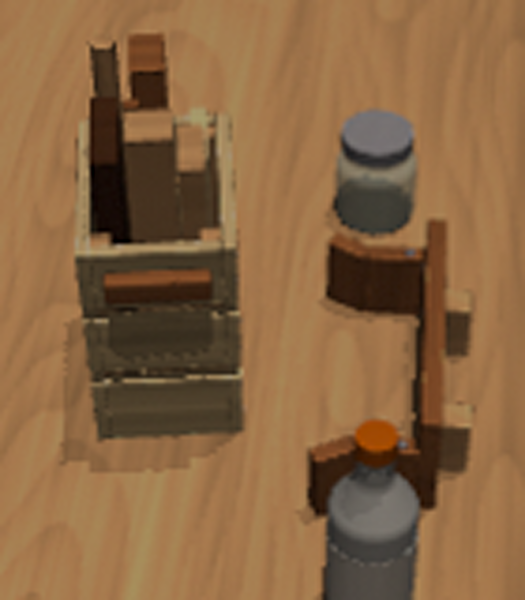

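The zoomed views show these points:
- Crate rim corners at (240,335), (549,279), (592,507) and (272,565) in the top crop.
- Stall front-edge, cheek-bend and mouth points, also in the top crop.
- Crate base corners at (100,437) and (243,430) in the side crop.

Next I'll fit the poses.

```bash
cat > h.py <<'E'
from workcell import manip
import numpy as np, cv2
from scipy.optimize import least_squares
def proj(n,P):
    m=manip.camera_model(n); return cv2.projectPoints(np.array(P,float),cv2.Rodrigues(m["R"])[0],m["t"],m["intrinsics"],np.array(m["distortion"]))[0][:,0]
def T(p,P):
    c,s=np.cos(p[2]),np.sin(p[2]); P=np.array(P,float)
    return np.c_[p[0]+c*P[:,0]-s*P[:,1],p[1]+s*P[:,0]+c*P[:,1],P[:,2]]
def fit(obs,x0):
    f=lambda p:np.concatenate([(proj(n,T([p[0],p[1],p[2]/200],P))-uv).ravel() for n,P,uv in obs])
    r=least_squares(f,x0,loss="soft_l1"); x=r.x.copy(); x[2]/=200
    return x,np.round(f(r.x).reshape(-1,2),1).tolist()
def back(n,uv,z):
    m=manip.camera_model(n); q=cv2.undistortPoints(np.array([[uv]],float),m["intrinsics"],np.array(m["distortion"]))[0,0]
    d=m["R"].T@[q[0],q[1],1]; c=-m["R"].T@m["t"]; return c+d*(z-c[2])/d[2]
E
python3 - <<'E'
from h import *
t=lambda L:np.array(L)/3.75+[74.6,114.6]
s=lambda L:np.array(L)/3.75+[184.6,64.6]
cr=[("top",[(55,75,185),(55,-75,185),(-55,-75,185),(-55,75,185)],t([(240,335),(549,279),(592,507),(272,565)])),
("side",[(-55,-75,0),(55,-75,0),(-55,-75,185),(55,-75,185)],s([(100,437),(243,430),(78,250),(236,245)]))]
for o in (cr,cr[:1],cr[1:]): print("crate",fit(o,[600,100,0]))
st=[("top",[(55,93,90),(55,-93,90),(10,93,60),(10,-93,60),(-20,108,60),(-20,-108,60)],t([(305,89),(659,71),(325,185),(657,165),(301,238),(685,218)]))]
print("stall",fit(st,[750,100,0]))
print("glue",back("top",(304,131),175),"jar",back("top",np.array([87,180])/3.75+[74.6,114.6],85))
print("glue s",back("side",(285.5,182.5),175))
for uv in((343,182),(374,225)):print("plane",back("top",uv,90))
E
```

```text
crate (array([5.49050231e+02, 8.68231097e+01, 1.65076438e-01]), [[-0.9, -0.1], [0.1, -0.8], [-0.4, 0.0], [-0.6, 0.6], [-0.5, 0.9], [0.3, 0.9], [-0.9, 1.8], [0.4, 1.0]])
crate (array([5.48940976e+02, 8.60082276e+01, 1.63153325e-01]), [[-0.4, -0.2], [0.7, -0.7], [0.0, 0.2], [-0.2, 0.6]])
crate (array([5.49896326e+02, 9.14748579e+01, 1.50013598e-01]), [[-0.3, -0.5], [0.4, -0.1], [-0.7, 0.4], [0.5, 0.1]])
stall (array([6.87897242e+02, 6.49886221e+01, 3.16339230e-02]), [[1.9, 0.5], [-2.0, 0.2], [0.2, -0.3], [-0.1, 0.2], [-0.4, -0.1], [0.3, -0.4]])
glue [ 720.9556435  -130.09449935  175.        ] jar [694.07339382 284.62023067  85.        ]
glue s [ 722.20088422 -135.04300684  175.        ]
plane [ 640.84904525 -213.94024002   90.        ]
plane [ 553.26327584 -270.17131556   90.        ]
```

```bash
cat >> h.py <<'E'
def ori(phi,tilt,sg=1):
    t=np.radians(tilt); z=np.array([np.sin(t)*np.cos(phi),np.sin(t)*np.sin(phi),-np.cos(t)])
    y=sg*np.array([-np.sin(phi),np.cos(phi),0]); return np.c_[np.cross(y,z),y,z]
C0=np.array([549.5,87.5,.162]); S=np.array([688,65,.031])
E
python3 - <<'E'
from h import *
for tilt in(35,45,55):
  for sg in(1,-1):
    print("tilt",tilt,sg)
    for nm,p,phi in[("end pre",T(C0,[(8,140,14)])[0],C0[2]-np.pi/2),("end",T(C0,[(8,80,14)])[0],C0[2]-np.pi/2),("end up",T(C0,[(8,150,250)])[0],C0[2]-np.pi/2),
      ("fr pre",T(C0,[(-100,0,14)])[0],0.03),("fr0",T(C0,[(-60,0,14)])[0],0.03),("fr up",T(C0,[(-120,0,200)])[0],0.03),("fr end",T(S,[(-50,0,14)])[0],0.03),("via",(380,-150,400),-.3),("via2",(380,250,400),-1.4)]:
        q=manip.ik(p,ori(phi,tilt,sg)); print(nm,np.round(p),None if q is None else np.round(q).astype(int).tolist())
E
```

```text
tilt 35 1
end pre [535. 227.  14.] [-7, 64, -55, 93, 70, 92, -77]
end [544. 168.  14.] [-2, 61, -54, 98, 71, 88, -75]
end up [533. 237. 250.] [0, 54, -75, 88, 65, 112, -69]
fr pre [451.  71.  14.] None
fr0 [490.  78.  14.] None
fr up [431.  68. 200.] None
fr end [638.  63.  14.] [14, 40, -30, 126, 133, 27, -41]
via [ 380 -150  400] None
via2 [380 250 400] [-3, 31, -74, 92, 42, 113, -69]
tilt 35 -1
end pre [535. 227.  14.] [1, 79, -75, 93, 85, 109, 100]
end [544. 168.  14.] [7, 78, -75, 98, 87, 108, 102]
end up [533. 237. 250.] [0, 54, -75, 88, 65, 112, 111]
fr pre [451.  71.  14.] None
fr0 [490.  78.  14.] None
fr up [431.  68. 200.] None
fr end [638.  63.  14.] [-1, 36, -12, 127, 148, 20, 117]
via [ 380 -150  400] None
via2 [380 250 400] [-3, 31, -74, 92, 42, 113, 111]
tilt 45 1
end pre [535. 227.  14.] [-12, 69, -54, 89, 73, 102, -79]
end [544. 168.  14.] [-7, 66, -52, 94, 74, 98, -78]
end up [533. 237. 250.] [-10, 52, -62, 85, 63, 114, -68]
fr pre [451.  71.  14.] None
fr0 [490.  78.  14.] None
fr up [431.  68. 200.] None
fr end [638.  63.  14.] [41, 66, -62, 131, 142, 60, -22]
vi
[... 566 characters left out ...]
 70, -49, 89, 75, 106, -79]
end up [533. 237. 250.] [-26, 47, -37, 83, 56, 110, -63]
fr pre [451.  71.  14.] None
fr0 [490.  78.  14.] None
fr up [431.  68. 200.] None
fr end [638.  63.  14.] [45, 79, -63, 134, 160, 73, -22]
via [ 380 -150  400] None
via2 [380 250 400] [-43, 26, -24, 91, 38, 114, -60]
tilt 55 -1
end pre [535. 227.  14.] [-19, 72, -50, 84, 74, 109, 101]
end [544. 168.  14.] [-13, 71, -50, 89, 76, 107, 101]
end up [533. 237. 250.] [-26, 47, -37, 83, 56, 110, 117]
fr pre [451.  71.  14.] None
fr0 [490.  78.  14.] None
fr up [431.  68. 200.] None
fr end [638.  63.  14.] [22, 56, -37, 135, 162, 64, 124]
via [ 380 -150  400] None
via2 [380 250 400] [-43, 26, -24, 91, 38, 114, 120]
```

Run:
```python
from h import *
phi=C0[2]-np.pi/2; O=ori(phi,45)
p0=manip.state()["tcp_pos"]
manip.servo_line([p0[0]-20,p0[1]+100,430],400)
manip.move_ptp([380,250,430],O)
print(manip.state()["tcp_pos"],manip.state()["clock"])
manip.move_ptp(T(C0,[(5,165,200)])[0],O)
manip.grip(55)
manip.servo_line(T(C0,[(5,130,14)])[0],200)
s=manip.state();print(s["tcp_pos"],s["wrist_force"],s["grip_width"],s["clock"])
for n in("top","side"): cv2.imwrite(f"pics/{n}1.png",cv2.cvtColor(manip.get_image(n),cv2.COLOR_RGB2BGR))
a=np.hstack([cv2.imread("pics/top1.png")[115:305,75:275],cv2.imread("pics/side1.png")[45:235,160:360]])
cv2.imwrite("pics/c1.png",cv2.resize(a,None,fx=2,fy=2,interpolation=cv2.INTER_CUBIC))
# feasibility of the forward push, finger back leading (tool y along push)
for tl in(5,10,15):
  for sg in(1,-1):
    z=ori(.03,tl)[:,2]; y=sg*np.array([np.cos(np.radians(tl))*np.cos(.03),np.cos(np.radians(tl))*np.sin(.03),np.sin(np.radians(tl))]); R=np.c_[np.cross(y,z),y,z]
    print(tl,sg,[ (x,zz,yy) for x in(415,435,450,580) for zz in(8,150,300) for yy in(20,60,100) if manip.ik([x,yy,zz],R) is None])
for x in range(500,640,20): print(x,[ (tl,sg) for tl in(25,35,45) for sg in(1,-1) if manip.ik([x,62,14],ori(.03,tl,sg)) is not None])
```

```text
[380.70202429 249.08322481 430.00617794] 3.6417
[533.97704585 217.58471521  14.9985784 ] [-0.68629954  0.65295024  0.94152449] 55.03951381530889 6.2083
5 1 []
5 -1 [(415, 300, 20), (415, 300, 60), (435, 300, 20), (435, 300, 60), (435, 300, 100), (450, 300, 20), (450, 300, 60), (450, 300, 100)]
10 1 []
10 -1 [(415, 300, 20), (415, 300, 60), (435, 300, 20), (435, 300, 60), (450, 300, 20), (450, 300, 60), (450, 300, 100)]
15 1 [(415, 8, 20), (415, 8, 60), (415, 8, 100)]
15 -1 [(415, 8, 20), (415, 8, 60), (415, 8, 100), (415, 150, 20), (415, 300, 20), (415, 300, 60), (435, 8, 20), (435, 300, 20), (435, 300, 60), (450, 300, 20), (450, 300, 60)]
500 [(25, 1), (25, -1)]
520 [(25, 1), (25, -1)]
540 [(25, 1), (25, -1), (35, 1)]
560 [(25, 1), (25, -1), (35, 1), (35, -1)]
580 [(25, 1), (25, -1), (35, 1), (35, -1)]
600 [(25, 1), (25, -1), (35, 1), (35, -1), (45, 1), (45, -1)]
620 [(25, 1), (25, -1), (35, 1), (35, -1), (45, 1), (45, -1)]
```

View pics/c1.png

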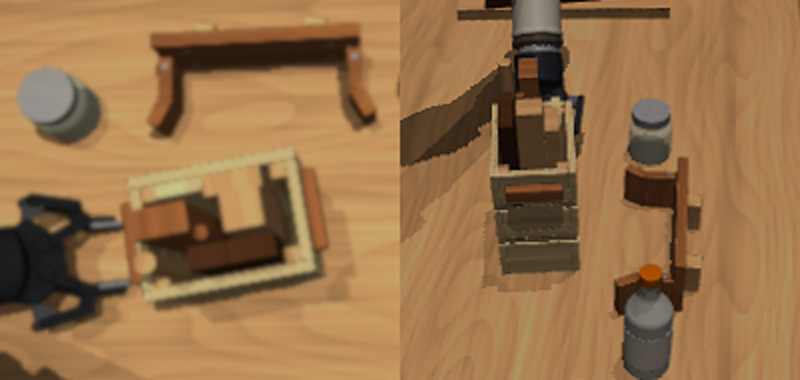

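The gripper stands at the crate's left end, with its tips near (130,225) and (130,285) in the crop and the crate unmoved. Now the sideways push and turn.

Run:
```python
from h import *
hit=manip.servo_line(T(C0,[(5,70,14)])[0],60,force_limit=4)
s=manip.state(); p=s["tcp_pos"]; c=T(-np.array([0,0,C0[2]]),[(p[0]-C0[0],p[1]-C0[1],p[2])])[0]
print("contact",hit,c,s["wrist_force"])
if hit:
  C1=np.array([552,61,.031])
  for k in(1/4,2/4,3/4,1):
    C=C0+(C1-C0)*k
    manip.servo_line(T(C,[c])[0],45,frame=ori(C[2]-np.pi/2,45)); print(manip.state()["wrist_force"])
  manip.servo_line(T(C1,[c+[0,50,0]])[0],150)
for n in("top","side"): cv2.imwrite(f"pics/{n}2.png",cv2.cvtColor(manip.get_image(n),cv2.COLOR_RGB2BGR))
a=cv2.imread("pics/top2.png")[115:275,75:275]; cv2.imwrite("pics/topz2.png",cv2.resize(a,None,fx=3.75,fy=3.75,interpolation=cv2.INTER_CUBIC))
print(manip.state()["clock"])
for z in(12,25,35,120,200):
  for x in(450,470,485,495,510): print(z,x,[max([tl for tl in range(10,46) if manip.ik([x,61,z],ori(.03,tl,sg)) is not None],default=0) for sg in(1,-1)])
```

```text
contact True [ 5.02942075 77.09894496 13.78717087] [-0.22270781  0.01314546 -0.22942485]
[0.62903203 5.80381633 0.50466507]
[1.1040855  6.79558637 0.58227858]
[ 2.02998051  7.56667292 -0.28290424]
[2.06815102 6.83737503 0.17614561]
8.9583
12 450 [18, 15]
12 470 [22, 21]
12 485 [24, 23]
12 495 [26, 25]
12 510 [29, 28]
25 450 [18, 16]
25 470 [22, 19]
25 485 [24, 23]
25 495 [26, 25]
25 510 [29, 28]
35 450 [18, 16]
35 470 [22, 19]
35 485 [24, 22]
35 495 [26, 25]
35 510 [29, 28]
120 450 [22, 21]
120 470 [24, 24]
120 485 [27, 24]
120 495 [28, 25]
120 510 [30, 28]
200 450 [26, 27]
200 470 [29, 29]
200 485 [31, 32]
200 495 [33, 33]
200 510 [34, 34]
```

View pics/topz2.png

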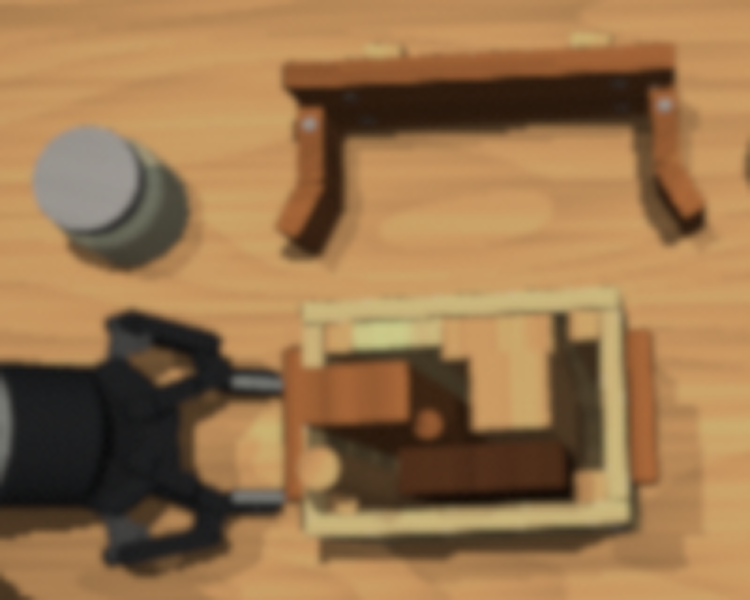

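The crate is now parallel to the stall, with corners at (304,304), (618,288), (633,525) and (306,533). I'll refit and go round to the front.

Run:
```python
from h import *
t=lambda L:np.array(L)/3.75+[74.6,114.6]
C,r=fit([("top",[(55,75,185),(55,-75,185),(-55,-75,185),(-55,75,185)],t([(304,304),(618,288),(633,525),(306,534)]))],[550,60,0]); print(C,r)
rel=T([0,0,-S[2]],[(C[0]-S[0],C[1]-S[1],0)])[0]; print("rel",rel,C[2]-S[2])
yc=C[1]-55*C[2]
for p,o in[((400,220,330),ori(-.8,18)),((425,yc,200),ori(.03,18)),((452,yc,13),ori(.03,18)),((475,yc,13),ori(.03,22)),((490,yc,13),ori(.03,24))]: print(manip.ik(p,o) is not None)
p=manip.state()["tcp_pos"]
manip.servo_line([p[0],p[1]+15,330],300)
manip.move_ptp((400,220,330),ori(-.8,18)); manip.grip(35)
manip.move_ptp((425,yc,200),ori(.03,18))
manip.servo_line((452,yc,13),200,frame=ori(.03,18))
manip.servo_line((472,yc,13),100,frame=ori(.03,22))
hit=manip.servo_line((497,yc,13),40,frame=ori(.03,24),force_limit=4)
s=manip.state();print(hit,s["tcp_pos"],s["wrist_force"],s["torque"],s["clock"],"expected face",C[0]-55)
for n in("side",): cv2.imwrite(f"pics/{n}3.png",cv2.cvtColor(manip.get_image(n),cv2.COLOR_RGB2BGR))
a=cv2.imread("pics/side3.png")[65:225,125:325]; cv2.imwrite("pics/sidez3.png",cv2.resize(a,None,fx=3.75,fy=3.75,interpolation=cv2.INTER_CUBIC))
```

```text
[5.52366416e+02 6.17663062e+01 2.58745909e-02] [[-0.0, -0.3], [0.8, -0.1], [-0.6, -0.4], [-0.1, 1.1]]
rel [-135.66864532    0.97182751    0.        ] -0.005125409099002793
True
True
True
True
TrueTraceback (most recent call last):
  File "<stdin>", line 11, in <module>
workcell.PlanningError: the arm cannot follow that straight line within its joint ranges
```

Run:
```python
from h import *
yc=60.3
print(manip.state()["tcp_pos"],manip.state()["q"])
manip.move_ptp((445,yc,90),ori(.03,17)); print(manip.state()["q"])
manip.move_ptp((455,yc,13),ori(.03,18)); print(manip.state()["q"])
manip.servo_line((472,yc,13),100,frame=ori(.03,21))
hit=manip.servo_line((497,yc,13),40,frame=ori(.03,24),force_limit=4)
s=manip.state();print(hit,s["tcp_pos"],s["wrist_force"],s["torque"],s["clock"])
for n in("side",): cv2.imwrite(f"pics/{n}3.png",cv2.cvtColor(manip.get_image(n),cv2.COLOR_RGB2BGR))
a=cv2.imread("pics/side3.png")[65:225,125:325]; cv2.imwrite("pics/sidez3.png",cv2.resize(a,None,fx=3.75,fy=3.75,interpolation=cv2.INTER_CUBIC))
```

```text
[425.50575476  60.97238886 200.40672201] [  8.12458622  -3.67475482 -22.29531289 134.53556089   4.74219855
  31.33337771  73.71458755]
[  1.09427626  13.00997793 -16.40459365 137.07167181  28.13986765
  15.59517177  51.21188703]
[ 19.26535589  29.61985431 -36.92163692 137.42249589  92.15095156
  20.27768222  -8.37003574]
True [487.74689618  60.22892464  12.4699039 ] [-0.17073681 -1.03337121  0.1362787 ] [-0.02543097  0.41751601 -0.00410904] 14.925
```

View pics/sidez3.png

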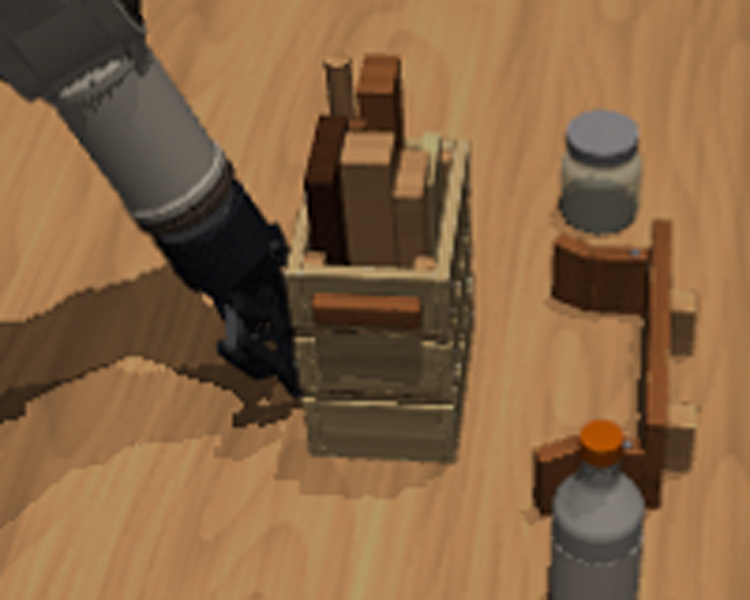

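Fingertips touch the lowest board, where expected (x = 487.7), and the body is clear of the slats. Now the push, increasing the lean.

Run:
```python
from h import *
d=np.array([np.cos(S[2]),np.sin(S[2]),0]); p0=manip.state()["tcp_pos"].copy(); p0[2]=13
for L,tl in((10,25.5),(25,28.5),(50,32),(75,34)):
    h=manip.servo_line(p0+d*L,50,frame=ori(S[2],tl),force_limit=28)
    s=manip.state(); print(L,h,s["tcp_pos"],s["wrist_force"],s["torque"])
print(s["clock"])
cv2.imwrite("pics/top4.png",cv2.cvtColor(manip.get_image("top"),cv2.COLOR_RGB2BGR))
a=cv2.imread("pics/top4.png")[115:275,75:275]; cv2.imwrite("pics/topz4.png",cv2.resize(a,None,fx=3.75,fy=3.75,interpolation=cv2.INTER_CUBIC))
```

```text
10 False [493.6880901   60.69735009  11.4653919 ] [-9.18113273 -1.17579451  4.16673966] [-0.21576686  1.83653231 -0.0972486 ]
25 False [508.04257995  61.31331624  10.98383819] [-9.09814851 -0.42167659  1.84057839] [-0.05786475  2.0362603   0.06962938]
50 False [533.35057286  62.1212067   10.69708646] [-5.87096928 -0.14201464 -3.39081099] [0.01795102 2.07809632 0.13267603]
75 False [558.87969244  62.86848247  10.71004952] [-5.32622652  1.28063793 -3.14663656] [0.01086327 2.00607396 0.11324828]
17.075
```

View pics/topz4.png

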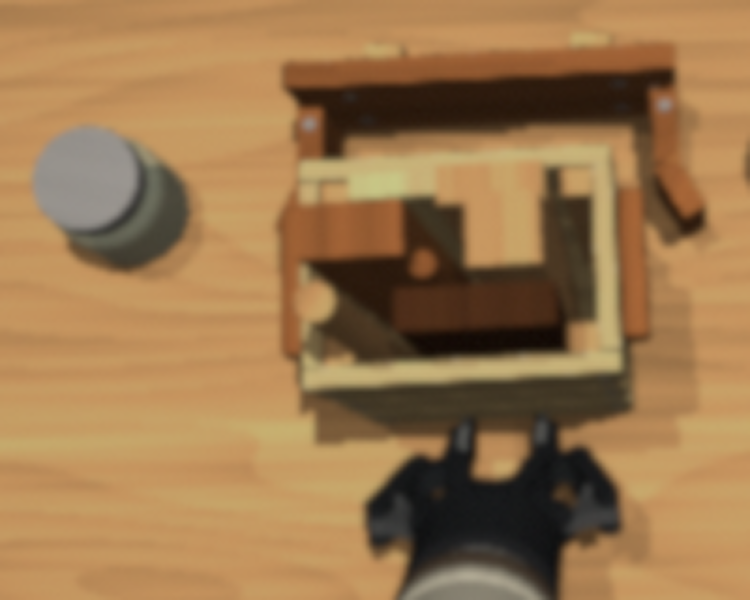

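The crate is between the cheek mouths, with rim corners at (300,160), (609,148), (622,373) and (302,388). It is upright and nearly square. Refit and finish.

Run:
```python
from h import *
t=lambda L:np.array(L)/3.75+[74.6,114.6]
C,r=fit([("top",[(55,75,185),(55,-75,185),(-55,-75,185),(-55,75,185)],t([(300,160),(609,148),(622,373),(302,388)]))],[620,60,0]); print(C,r)
print("rel",T([0,0,-S[2]],[(C[0]-S[0],C[1]-S[1],0)])[0],C[2]-S[2])
d=np.array([np.cos(S[2]),np.sin(S[2]),0]); p0=manip.state()["tcp_pos"].copy(); p0[2]=13
for L,tl,f in((25,36,28),(45,38,28),(85,40,22)):
    h=manip.servo_line(p0+d*L,45,frame=ori(S[2],tl),force_limit=f)
    s=manip.state(); print(L,h,s["tcp_pos"],s["wrist_force"],s["torque"])
    if h: break
print(s["clock"])
cv2.imwrite("pics/top5.png",cv2.cvtColor(manip.get_image("top"),cv2.COLOR_RGB2BGR))
a=cv2.imread("pics/top5.png")[115:275,75:275]; cv2.imwrite("pics/topz5.png",cv2.resize(a,None,fx=3.75,fy=3.75,interpolation=cv2.INTER_CUBIC))
```

```text
[6.21640172e+02 6.52402191e+01 2.63923046e-02] [[-0.0, 0.2], [0.7, -0.7], [-0.2, 0.2], [-0.3, 0.2]]
rel [-66.32049928   2.29692889   0.        ] -0.004607695365965805
25 False [579.78381681  63.97641782  10.50093927] [-4.88529187  0.2686608  -3.0356487 ] [0.01436032 2.01933014 0.1316989 ]
45 False [599.89898193  64.6358599   10.35786515] [-5.18427378  0.75227016 -4.25681891] [-0.02439927  2.04872076  0.16601937]
85 True [626.8146255   66.3930852    8.87036816] [ 0.21517057 -0.13496971 -0.27542177] [-0.0148678   0.72324406  0.02898064]
19.0083
```

View pics/topz5.png

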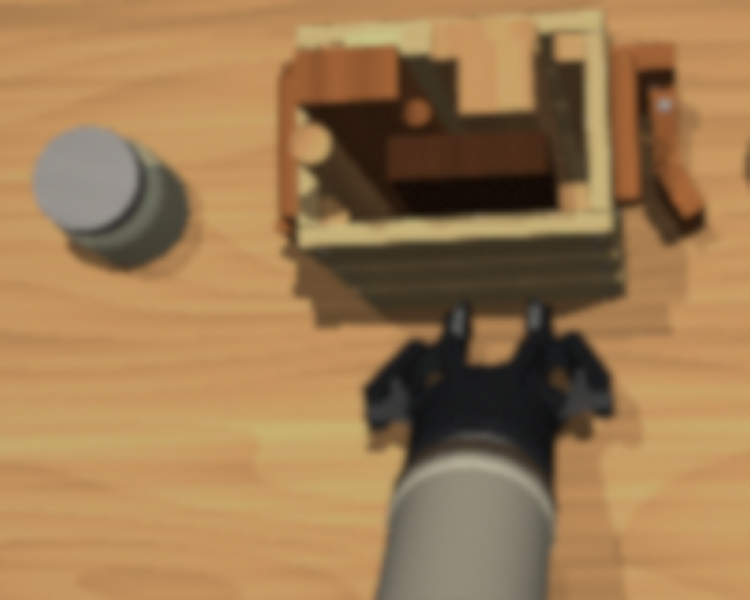

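The crate is home against the back board: contact stop at x = 626.8, rim corners at (298,28), (603,12), (615,230) and (300,245). I'll press each side in turn to seat it flush, then back off.

Run:
```python
from h import *
t=lambda L:np.array(L)/3.75+[74.6,114.6]
C,r=fit([("top",[(55,75,185),(55,-75,185),(-55,-75,185),(-55,75,185)],t([(298,28),(603,12),(615,230),(300,245)]))],[690,60,0])
print("rel",T([0,0,-S[2]],[(C[0]-S[0],C[1]-S[1],0)])[0],C[2]-S[2],r)
d=np.array([np.cos(S[2]),np.sin(S[2]),0]); n=np.array([-d[1],d[0],0]); c=manip.state()["tcp_pos"].copy(); c[2]=14
O=ori(S[2],40)
manip.servo_line(c-25*d,120,frame=O)
for o in(42,-42,42,-42):
    manip.servo_line(c-15*d+o*n,120,frame=O)
    h=manip.servo_line(c+10*d+o*n,35,frame=O,force_limit=24)
    s=manip.state(); print(o,h,(s["tcp_pos"]-c)@d,s["wrist_force"])
    manip.servo_line(c-15*d+o*n,120,frame=O)
manip.servo_line(c-60*d,150,frame=O)
manip.hold(.3)
for m in("top","side"): cv2.imwrite(f"pics/{m}6.png",cv2.cvtColor(manip.get_image(m),cv2.COLOR_RGB2BGR))
a=np.hstack([cv2.imread("pics/top6.png")[105:285,75:275],cv2.imread("pics/side6.png")[45:225,185:385]])
cv2.imwrite("pics/c6.png",cv2.resize(a,None,fx=2,fy=2,interpolation=cv2.INTER_CUBIC))
print(manip.state()["clock"])
```

```text
rel [1.60173564 2.5678291  0.        ] -0.000566698291248096 [[-0.0, -0.3], [0.4, -0.5], [-0.2, 0.2], [-0.2, 0.6]]
42 True 0.08893749119949189 [ 0.14641927 -0.4487604  -0.41495211]
-42 True -0.05589545893572047 [ 0.51923116 -0.71858671 -0.2860569 ]
42 True 0.09292406098781168 [-0.13836537  0.03035338  0.11395591]
-42 True -0.051138615905519 [-0.87552568 -0.47596406 -0.28465526]
26.6833
```

View pics/c6.png

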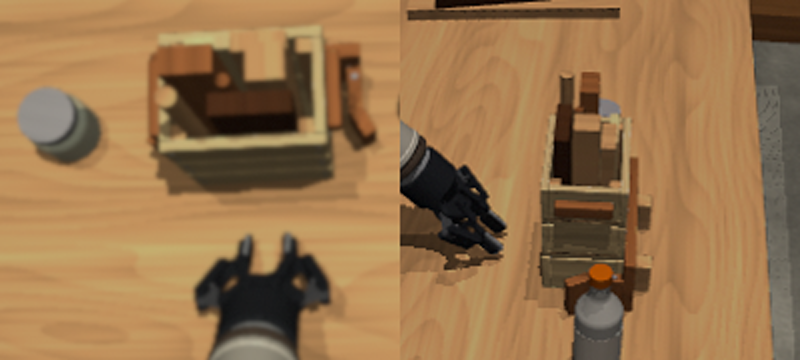

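The final views show the crate upright and flat against the back board, the gripper clear, and the bystanders where they stood.

```bash
python3 -c "
from workcell import manip
print(manip.job_done(), manip.state()['clock'])"
```

```text
the job is handed in; nothing more can be done
the job is handed in; nothing more can be done
```

The crate is home in its stall: upright, square to within the camera's accuracy and flat against the back board, pushed only by its lowest board; the job was handed in about 27 s in, with the gripper clear and the glue, jar and plane left alone.

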